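Run one UV cure cycle on a batch of sensor modules

TASK

Cure the batch: raise the amber sash of the cure box fully by its red handle, set every blue module that is on the bench on the sloping deck, flat and right way up, one to a yellow strip with its long side along the strip and its lower end down at the front lip; then slide the carriage fully in, lower the sash fully shut and press the green start plunger down to its stop. Then raise the sash fully, draw the carriage fully out and shut the sash again, leaving the modules on their strips ready for collection. The sash must be fully up whenever the carriage passes under it, and the jar, the bottle and the red case must be left where they are.

Things in the scene. Friction and masses are not known exactly. Their poses are not given: they have to be found in the camera images.
- station: bench-top UV cure box on a grey base plate 310 x 430 x 12 mm; origin on the table at the middle of the sash plane, x along the width of the sash, y horizontally into the chamber, z up. White chamber behind the sash, 284 wide, 173 deep, 153 high, clear roof; two aluminium guide posts beside the sash, 18 x 26 mm, centred at x = -146 and +146 mm, 307 mm high.
- sash (a joint): height of the amber sash in m: 0 shut, 0.12 fully up; friction holds it where it is left (about 9 N to raise, 3 N to lower)
- sash_handle (a point): centre of the straight bar of the red bow handle on top of the sash: round bar 16 mm thick, 120 mm long along the station's x, 45 mm clear above the sash panel (262 wide, 6 thick, 114 high), 195 mm above the table when shut, 315 mm when up; free from above and on both sides
- carriage (a joint): travel of the carriage along the station's y in m: 0 fully out (for loading), 0.17 fully in the chamber; about 3 N of friction
- carriage_grip (a point): centre of the top of the black post handle of the carriage, 79 mm above the table; post 24 x 24 mm, 50 mm high, standing on a flat steel tongue (top 29 mm above the table, 90 mm wide) that passes under the shut sash. It stays outside the chamber (260 mm before the sash plane when out, 90 mm when in)
- deck (a point): sloping deck carried by the carriage: origin at the middle of its top surface (60 mm above the table), x along the station's x, y up the slope (15 degrees, rising toward the chamber), z square to it. Surface 244 x 120 mm inside a rim 6 mm thick, 10 mm high; the lower rim (front lip) has its inner face at y = -60 mm. Three yellow strips 44 mm wide run along y at x = -78, 0, 78 mm.
- slot0 (a point): point on the deck surface on the yellow strip at x = -78 mm, where the underside centre of a seated module belongs (its lower end 2 mm from the front lip); axes as the deck
- slot1 (a point): point on the deck surface on the yellow strip at x = 0 mm, where the underside centre of a seated module belongs (its lower end 2 mm from the front lip); axes as the deck
- slot2 (a point): point on the deck surface on the yellow strip at x = 78 mm, where the underside centre of a seated module belongs (its lower end 2 mm from the front lip); axes as the deck
- plunger (a joint): travel of the green start plunger in m: 0 up, 0.018 at its stop; a spring pushes it back (2 N at the start, 7 N at the stop)
- plunger_top (a point): centre of the top of the green plunger head, a disc 42 mm in diameter, 96 mm above the table when up; it is pressed straight down. It stands on a white console 130 x 130 x 55 mm with a dark collar 52 mm in diameter around the stem, 63 mm above the table
- module_a: blue sensor module with white top, a box 36 (x) x 70 (y) x 34 (z) mm, 0.12 to 0.24 kg; origin at the centre of its underside, z up; may lie either way round. Two or three of the modules are present (None at the start: absent)
- module_b: blue sensor module with white top, a box 36 (x) x 70 (y) x 34 (z) mm, 0.12 to 0.24 kg; origin at the centre of its underside, z up; may lie either way round. Two or three of the modules are present (None at the start: absent)
- module_c: blue sensor module with white top, a box 36 (x) x 70 (y) x 34 (z) mm, 0.12 to 0.24 kg; origin at the centre of its underside, z up; may lie either way round. Two or three of the modules are present (None at the start: absent)
- jar: bystander: glass jar with yellow cap, 56 mm in diameter, 65 high; origin under its centre
- bottle: bystander: clear bottle with blue cap, 60 mm in diameter, 150 high; origin under its centre
- case: bystander: shallow red case 90 x 130 x 30 mm; origin under its centre

How it is judged:
On the way, in this order (a step that is already met when the one before it is completed fails the run):
1. the sash is raised fully (value of joint sash above 0.108 m), for 0.2 s.
2. every module present lies released and at rest on a yellow strip of the deck, down at the lip ((distance between module_a and slot0 below 0.016 m or distance between module_a and slot1 below 0.016 m or distance between module_a and slot2 below 0.016 m) and angle between the z axis of each of module_a, module_b, module_c and the z axis of deck, either way round below 0.12 rad and angle between the y axis of each of module_a, module_b, module_c and the y axis of deck, either way round below 0.2 rad and linear speed of each of module_a, module_b, module_c below 0.02 m/s and (distance between module_b and slot0 below 0.016 m or distance between module_b and slot1 below 0.016 m or distance between module_b and slot2 below 0.016 m) and (distance between module_c and slot0 below 0.016 m or distance between module_c and slot1 below 0.016 m or distance between module_c and slot2 below 0.016 m) and contact force between the fingers and module_a below 0.1 N and contact force between the fingers and module_b below 0.1 N and contact force between the fingers and module_c below 0.1 N), for 0.2 s.
3. the carriage is slid fully in with the modules on the deck (value of joint carriage above 0.16 m and z of module_a in the frame of deck between -0.01 and 0.02 m and x of module_a in the frame of deck between -0.125 and 0.125 m and y of module_a in the frame of deck between -0.065 and 0.065 m and z of module_b in the frame of deck between -0.01 and 0.02 m and x of module_b in the frame of deck between -0.125 and 0.125 m and y of module_b in the frame of deck between -0.065 and 0.065 m and z of module_c in the frame of deck between -0.01 and 0.02 m and x of module_c in the frame of deck between -0.125 and 0.125 m and y of module_c in the frame of deck between -0.065 and 0.065 m), for 0.2 s.
4. the sash is lowered shut over the carriage (all of step 3 and value of joint sash below 0.008 m), for 0.2 s.
5. the plunger is pressed to its stop with the sash shut and the carriage in (value of joint plunger above 0.016 m and value of joint sash below 0.008 m and value of joint carriage above 0.16 m), for 0.1 s.
6. the sash is raised fully again (value of joint sash above 0.108 m), for 0.2 s.
7. the carriage is drawn fully out (value of joint carriage below 0.012 m), for 0.2 s.
At the end, for the whole second after the job is handed in: The sash is shut (within 8 mm), the carriage fully out (within 12 mm), the plunger is back up, and every module present lies at rest flat on the deck (within 0.12 rad), along its strip (within 0.2 rad), its underside centre within 16 mm of a slot point (value of joint sash below 0.008 m and value of joint carriage below 0.012 m and value of joint plunger below 0.005 m and (distance between module_a and slot0 below 0.016 m or distance between module_a and slot1 below 0.016 m or distance between module_a and slot2 below 0.016 m) and angle between the z axis of each of module_a, module_b, module_c and the z axis of deck, either way round below 0.12 rad and angle between the y axis of each of module_a, module_b, module_c and the y axis of deck, either way round below 0.2 rad and linear speed of each of module_a, module_b, module_c below 0.02 m/s and (distance between module_b and slot0 below 0.016 m or distance between module_b and slot1 below 0.016 m or distance between module_b and slot2 below 0.016 m) and (distance between module_c and slot0 below 0.016 m or distance between module_c and slot1 below 0.016 m or distance between module_c and slot2 below 0.016 m)); the robot touches nothing.
It fails at once if the carriage passes under the sash while the sash is not up (sash below 85 mm with the carriage between 40 and 150 mm) (value of joint sash below 0.085 m and value of joint carriage between 0.04 and 0.15 m).
It fails at once if the jar, bottle or case is moved more than 40 mm (distance of any of jar, bottle, case from where it was at the start of the episode above 0.04 m).
Of module_a, module_b, module_c only 2 to 3 are there at a start; the rules pass over those that are not, and their reading is None.
At some moment in a run one of module_a, module_b, module_c may be knocked a few centimetres aside while the robot is not near it.
It also fails if it takes over 210 s, if anything falls off the work surface, if the arm or the gripper's body presses on something with over 40 N, if the wrist force passes 120 N, or if a joint passes its speed limit or range.

ROBOT

A 7-joint arm with a two-finger parallel gripper is mounted at the origin on the work surface. World frame = base frame: x ahead of the robot, y to its left, z up, the work surface at z = 0. Lengths are in m, angles in rad, forces in N, time in s.
With the tool pointing down it reaches from about 0.4 to 0.85 m from the base axis. Payload 6.9 kg.
Tool frame: the origin (TCP) lies midway between the tips of the shut fingers; the grasp point (between the pads) lies behind it (ctrl.pinch_z is the z of the grasp point in the tool frame, in m); z points along the fingers, y is the line along which they close (so a half turn about z gives the same grasp; the last joint's range is limited). The gripper opens to 85 mm and grips with 20 to 120 N. Pads are 22 mm wide; open, the fingers measure 114 mm over their backs; the gripper's body (76 mm by 85 mm) begins 54 mm behind the grasp point. The pads swing forward as they close: fully open they stand 13 mm farther back than shut.
Start: joints at [1.423, 0.507, -0.238, 1.5, 0.126, 1.149, -0.155], TCP at [0.156, -0.605, 0.231] pointing down, gripper open.
Joint ranges: [-3.08, 3.08], [-0.24, 2.05], [-1.43, 1.35], [0, 2.5], [-1.52, 4.66], [0.17, 1.96], [-2.89, 2.89]. Speed limits (rad/s): [2.39, 2.39, 3.14, 3.14, 3.14, 3.14, 3.14].

INTERFACE

Orientations are given as a unit quaternion [w, x, y, z].
In Python, from station import ctrl, get_state, vision, ticket, models gives the robot as it stands. Calls block until the motion is done:
- ctrl.movep(position, orientation): joint-space move of the TCP to a pose.
- ctrl.movel(position, frame=None, max_speed=0.15): straight line of the TCP; frame=None keeps the orientation; max_speed is the mean speed in m/s.
- ctrl.set_joints(angles): joint-space move.
- ctrl.ungrasp() and ctrl.close_gripper(force=None): open the fingers fully, or close them until they stop; force is the grip in N (None keeps the last).
- ctrl.pause(seconds).
- ctrl.ik(position, orientation): joint angles nearest the present ones, or None.
- get_state(): the state.
- vision.grab_frame(name): name is "scene" or "top" or "wrist"; returns (picture, depth): 400x640x3 uint8, blue, green, red; 400x640 float32, m along the optical axis (not along the pixel's ray), 0 where there is no reading.
- vision.camera_info(name): a dict with "mtx" (3x3 intrinsics, pixels), "R" (3x3) and "t" (3): a world point X has camera coordinates R X + t; the wrist camera has in their place "hand_eye" (4x4, takes a point from camera to tool coordinates, whose origin is the TCP and whose axes are the flange's). Camera axes: x right, y down, z forward; pixel columns grow to the right and rows downward; lengths in m; the calibration is good to about 2 mm. A picture is of the moment at which its call begins: read the wrist's pose just before it. camera_info takes no time and is no camera call.
A pose or a line that the arm cannot do raises ctrl.Unreachable and nothing moves.
- ticket.close_job(): hands the job in; it is judged then, once.
Trained networks look in the newest picture that a camera, given by its name, has taken for a name from the list of things; names that differ only in an ending like _2 or _b are one class to them, and where a whole thing is asked for, a point or a joint stands for the part that bears it (a point fixed in the world has none). Each returns a list of dicts, best first, with "p" (0 to 1); they miss things now and then, are a little off and sometimes report something else, mostly with a low value. They report only what shows in the picture. A call takes as long as a camera call.
- models.recognise(camera, target): "point" ([column, row] in pixels, amid what is visible of it).
- models.masks_of(camera, target): "mask" (400x640 bool, what is visible of it) and "point" ([column, row] in pixels, amid what is visible of it).
The state is a dict: "time": time; "qpos": joint angles; "qd": joint speeds; "tau": joint torques, N m; "tcp_pos": TCP position; "eef_rot": TCP orientation; "contact_force": force on the tool from outside, world axes, zero at the start; "wrist_torque": the same for the moment, N m; "width": finger opening in m; "gripper_force": force on a finger pad.
Only numpy, scipy, OpenCV 4.12 (cv2) and the standard library are available. Lean on these libraries where they do the work, as an engineer would, in place of code of your own. Each camera call takes 0.05 s, during which the arm holds its last target. There are 200 camera calls.

## Working session

There is one attempt and no reset: what is moved stays moved. The work goes in short steps, each a Python script; the robot and the scene stay as the last script left them, time stands still between calls to the robot, and variables do not carry over. Pictures are saved under pics/ and viewed, at most 14 in all, crops included, and the job is handed in when it is done.

```bash
mkdir -p pics; ls; python3 - <<'E'
from station import ctrl,get_state,vision,ticket,models
import cv2,numpy as np
s=get_state();print(s['time'],s['tcp_pos'],s['eef_rot'],s['width'],ctrl.pinch_z)
for c in ("scene","top"):
    p,d=vision.grab_frame(c);cv2.imwrite(f"pics/{c}0.png",p);np.save(f"{c}0.npy",d)
    i=vision.camera_info(c);print(c,i['mtx'].tolist() if hasattr(i['mtx'],'tolist') else i['mtx'],i['R'],i['t'])
    for t in ("sash_handle","carriage_grip","deck","plunger_top","module_a","jar","bottle","case"):
        print(t,[(np.round(r['point']).tolist(),round(r['p'],2)) for r in models.recognise(c,t)][:5])
print(vision.camera_info("wrist"))
E
```

```text
pics
0.0 [ 0.15610826 -0.6046635   0.23043017] [-8.83051512e-04  9.92018937e-01  1.26085801e-01 -1.39403859e-04] 0.08565529192171142 -0.0187
scene [[374.9440450970883, 0.0, 318.3966298702684], [0.0, 374.9440450970883, 203.38829959975706], [0.0, 0.0, 1.0]] [[ 0.03802654  0.99916843 -0.01471192]
 [ 0.78978609 -0.03907103 -0.61213674]
 [-0.61220251  0.01165817 -0.79061506]] [ 0.11072981 -0.40419959  1.65854671]
sash_handle [([436.0, 178.0], 0.88)]
carriage_grip [([404.0, 200.0], 0.56), ([195.0, 229.0], 0.35)]
deck [([407.0, 199.0], 0.56)]
plunger_top [([268.0, 218.0], 0.62), ([436.0, 180.0], 0.22), ([319.0, 232.0], 0.18)]
module_a [([317.0, 193.0], 0.82), ([321.0, 232.0], 0.51), ([270.0, 192.0], 0.5)]
jar [([328.0, 256.0], 0.59), ([408.0, 200.0], 0.51)]
bottle [([316.0, 195.0], 0.7), ([433.0, 199.0], 0.26), ([268.0, 219.0], 0.17)]
case [([201.0, 231.0], 0.95), ([408.0, 198.0], 0.58)]
top [[383.2494376062397, 0.0, 319.41881552880494], [0.0, 383.2494376062397, 192.8891289517298], [0.0, 0.0, 1.0]] [[ 2.01639157e-03 -9.99912798e-01 -1.30510933e-02]
 [-9.92182435e-01 -3.71945035e-04 -1.24795
[... 255 characters left out ...]
26.0, 192.0], 0.84), ([394.0, 248.0], 0.75), ([328.0, 245.0], 0.61)]
jar [([318.0, 155.0], 0.59)]
bottle [([293.0, 133.0], 0.75)]
case [([467.0, 199.0], 0.98), ([389.0, 191.0], 0.72)]
{'mtx': array([[323.06200779,   0.        , 317.55102883],
       [  0.        , 323.06200779, 195.9201079 ],
       [  0.        ,   0.        ,   1.        ]]), 'hand_eye': array([[ 2.56228601e-04, -9.65919552e-01, -2.58842332e-01,
         6.38373701e-02],
       [ 9.99999956e-01,  2.86822812e-04, -8.04318703e-05,
        -9.53750164e-04],
       [ 1.51932602e-04, -2.58842300e-01,  9.65919583e-01,
        -1.41989991e-01],
       [ 0.00000000e+00,  0.00000000e+00,  0.00000000e+00,
         1.00000000e+00]])}
```

View pics/top0.png

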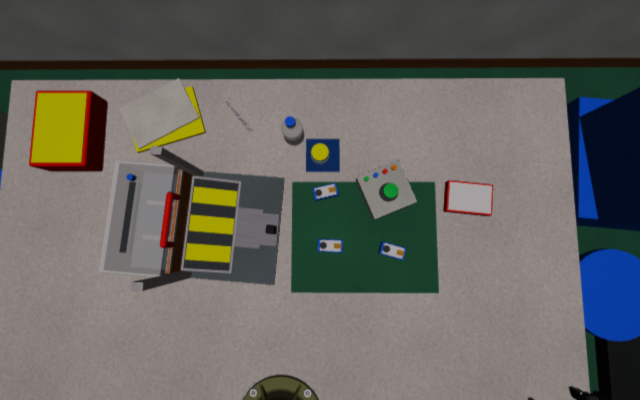

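View pics/scene0.png

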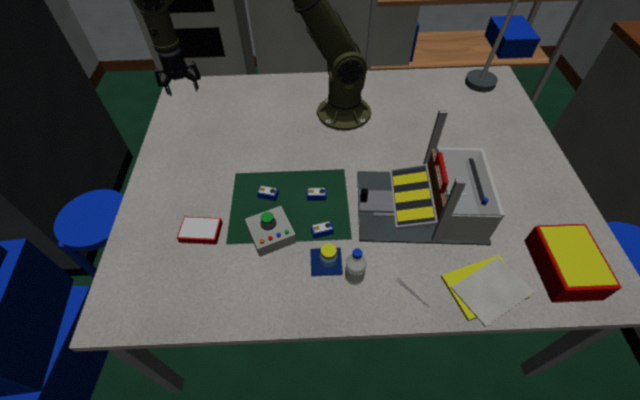

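The top view shows three modules at (326,192), (394,250) and (330,245), the red handle at (168,220), the carriage post at (271,229) and the plunger at (390,191). The jar is at (320,153), the bottle at (292,128) and the case at (468,198). The scene view agrees with this.

```bash
cat > h.py <<'E'
from station import ctrl,get_state,vision,ticket,models
import cv2,numpy as np
from scipy.spatial.transform import Rotation as Ro
def campose(c,st=None):
    i=vision.camera_info(c)
    if c=="wrist":
        q=st['eef_rot'];T=np.eye(4);T[:3,:3]=Ro.from_quat(np.roll(q,-1)).as_matrix();T[:3,3]=st['tcp_pos']
        T=T@i['hand_eye'];return i['mtx'],T[:3,:3],T[:3,3]
    R=np.array(i['R']);return i['mtx'],R.T,-R.T@np.array(i['t'])
def cloud(c):
    st=get_state();p,d=vision.grab_frame(c);K,R,o=campose(c,st)
    v,u=np.mgrid[:400,:640];r=np.stack([(u-K[0,2])/K[0,0],(v-K[1,2])/K[1,1],np.ones_like(d)],-1)
    P=(r*d[...,None])@R.T+o;P[d<=0]=np.nan
    return p,P,r@R.T,o     # picture, world points, world rays, camera centre
def onplane(rays,o,z): return o+rays*((z-o[2])/rays[...,2:3])
def hsv(p): return cv2.cvtColor(p,cv2.COLOR_BGR2HSV)
def rect(xy):
    (c,s,a)=cv2.minAreaRect((xy*1000).astype(np.float32)); c=np.array(c)/1000
    if s[0]<s[1]: a+=90; s=s[::-1]
    return c,np.array(s)/1000,np.deg2rad(a)%np.pi   # centre, (long,short), direction of long side
E
python3 - <<'E'
from h import *
for c in ("top","scene"):
    p,P,r,o=cloud(c);H=hsv(p);print(c)
    for n in ("sash_handle","carriage_grip","plunger_top","deck","module_a","jar","bottle","case"):
        for m in models.masks_of(c,n)[:3]:
            k=m['mask'];q=P[k];q=q[~np.isnan(q[:,0])]
            if len(q)<5: continue
            zt=np.percentile(q[:,2],90)
            t=q[q[:,2]>zt-.012]
            cc,s,a=rect(t[:,:2]);print(n,round(m['p'],2),np.round(m['point']),k.sum(),'ztop',zt.round(3),'med',np.median(t,0).round(3),'rect',cc.round(3),s.round(3),np.rad2deg(a).round(1))
E
```

```text
top
sash_handle 0.73 [389. 186.] 193 ztop 0.099 med [ 0.621 -0.298  0.096] rect [ 0.621 -0.3  ] [0.041 0.038] 88.5
sash_handle 0.73 [319. 153.] 364 ztop 0.067 med [ 0.735 -0.109  0.065] rect [ 0.736 -0.108] [0.049 0.048] 0.4
sash_handle 0.65 [178. 221.] 1973 ztop 0.207 med [0.536 0.257 0.207] rect [0.537 0.258] [0.131 0.016] 174.9
carriage_grip 0.78 [221. 226.] 5974 ztop 0.075 med [0.528 0.226 0.071] rect [0.527 0.135] [0.256 0.243] 175.3
plunger_top 0.72 [391. 185.] 167 ztop 0.099 med [ 0.621 -0.298  0.096] rect [ 0.621 -0.298] [0.039 0.036] 153.8
deck 0.62 [218. 227.] 6006 ztop 0.075 med [0.525 0.226 0.071] rect [0.525 0.135] [0.257 0.241] 173.8
deck 0.23 [469. 197.] 1546 ztop 0.034 med [ 0.61  -0.532  0.032] rect [ 0.61  -0.534] [0.131 0.091] 83.7
module_a 0.83 [322. 191.] 291 ztop 0.037 med [ 0.627 -0.123  0.034] rect [ 0.627 -0.124] [0.068 0.034] 102.9
module_a 0.7 [332. 247.] 314 ztop 0.037 med [ 0.474 -0.137  0.034] rect [ 0.474 -0.137] [0.068 0.034] 90.1
module_a 0.57 [394. 248.] 361 ztop 0.037 med [ 0.46  -0.311  0.034] rect [ 0.46  -0.313] [0.071 0.035] 74.3
jar 0.8 [319. 1
[... 1424 characters left out ...]
035 med [ 0.482 -0.137  0.033] rect [ 0.478 -0.135] [0.061 0.037] 86.5
module_a 0.47 [269. 190.] 222 ztop 0.036 med [ 0.468 -0.31   0.032] rect [ 0.464 -0.311] [0.066 0.036] 75.4
jar 0.64 [410. 195.] 3192 ztop 0.074 med [0.539 0.224 0.07 ] rect [0.527 0.135] [0.265 0.239] 175.5
jar 0.63 [332. 255.] 336 ztop 0.066 med [ 0.74  -0.108  0.064] rect [ 0.738 -0.107] [0.048 0.047] 160.8
bottle 0.65 [357. 267.] 592 ztop 0.148 med [ 0.802 -0.031  0.149] rect [ 0.798 -0.031] [0.03  0.023] 175.6
bottle 0.42 [315. 192.] 240 ztop 0.035 med [ 0.481 -0.137  0.033] rect [ 0.478 -0.137] [0.065 0.037] 84.5
case 0.59 [199. 231.] 1073 ztop 0.033 med [ 0.616 -0.532  0.03 ] rect [ 0.612 -0.534] [0.133 0.093] 84.5
```

```bash
cat >> h.py <<'E'
def quat(ydir,approach=(0,0,-1)):
    z=np.array(approach,float);z/=np.linalg.norm(z);y=np.array(ydir,float);y-=z*(y@z);y/=np.linalg.norm(y)
    return np.roll(Ro.from_matrix(np.stack([np.cross(y,z),y,z],1)).as_quat(),1)
def st(msg=''):
    s=get_state();print(msg,'t%.1f'%s['time'],s['tcp_pos'].round(4),'w%.4f'%s['width'],'F',np.round(s['contact_force'],1));return s
E
python3 - <<'E'
from h import *
a=np.deg2rad(-4.8);ys=np.array([-np.sin(a),np.cos(a),0])
ctrl.movep([.59,.11,.36],quat(-ys)); st()
p,P,r,o=cloud("wrist");cv2.imwrite("pics/w1.png",p);H=hsv(p)
np.savez("w1.npz",P=P,H=H,r=r,o=o)
z=P[...,2]
def show(n,m,z0=None):
    q=P[m]; cc,s,an=rect(q[:,:2]);print(n,m.sum(),np.nanmedian(q,0).round(4),cc.round(4),s.round(4),np.rad2deg(an).round(2))
red=((H[...,0]<8)|(H[...,0]>172))&(H[...,1]>150)&(H[...,2]>60)
show('handle',red&(z>.195)&(z<.22))
dark=(H[...,2]<60)&(z>.07)&(z<.087)&(abs(P[...,1]-0)<.05); show('post',dark)
yel=(abs(H[...,0]-28)<8)&(H[...,1]>150)&(H[...,2]>80)&(z<.12)&(z>.03)
n,l,s_,c_=cv2.connectedComponentsWithStats(yel.astype(np.uint8))
for i in range(1,n):
    if s_[i,4]>300: show('yel',l==i)
q=P[yel];q=q-q.mean(0);print('normal',np.linalg.svd(q[::3],full_matrices=False)[2][2])
E
```

```text
t4.8 [0.5902 0.1091 0.3598] w0.0851 F [ 0.2 -0.1 -0. ]
handle 1307 [0.5611 0.2558 0.2071] [0.5574 0.2576] [0.0891 0.0148] 175.55
post 311 [0.518  0.0287 0.078 ] [0.5171 0.0282] [0.0233 0.0233] 175.27
yel 1350 [ 0.7338 -0.1065  0.0642] [ 0.7334 -0.1063] [0.0483 0.0479] 86.02
yel 2850 [0.6071 0.1886 0.0605] [0.6064 0.1859] [0.1143 0.0447] 85.54
yel 2501 [0.5294 0.1947 0.0606] [0.5286 0.1923] [0.1144 0.0455] 85.3
yel 2198 [0.4518 0.2012 0.0609] [0.4512 0.199 ] [0.114  0.0461] 85.2
normal [ 0.04792398  0.03848126 -0.99810946]
```

View pics/w1.png

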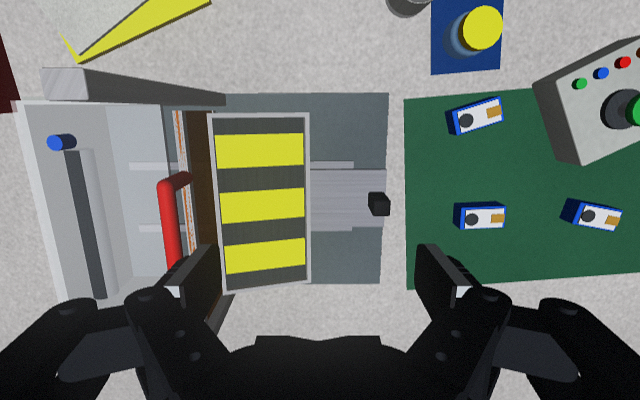

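```bash
python3 - <<'E'
from h import *
p,P,r,o=cloud("top");H=hsv(p)
z=P[...,2];reg=(P[...,0]>.3)&(P[...,0]<.75)&(P[...,1]>.0)&(P[...,1]<.5)
m=reg&(z>.295)&(z<.32)
n,l,s_,c_=cv2.connectedComponentsWithStats(m.astype(np.uint8))
for i in range(1,n):
    if s_[i,4]>20: print('posttop',s_[i,4],[np.round(x,4) for x in rect(P[l==i][:,:2])])
for lo in (.10,.12,.13,.14,.16,.18,.2):
    q=P[reg&(z>lo)&(z<lo+.01)&(abs(P[...,0]-.54)<.1)]
    if len(q): print(lo,len(q),np.percentile(q[:,1],[2,10,50,90,98]).round(3))
print([(np.round(x,4)) for x in rect(P[reg&(z<.02)&(z>.008)][:,:2])])
E
```

```text
posttop 134 [array([0.3916, 0.2709]), array([0.0276, 0.0183]), np.float64(1.4942)]
0.14 20 [0.398 0.4   0.414 0.432 0.437]
[array([0.5293, 0.1173]), array([0.3086, 0.2206]), np.float64(3.0844)]
```

The guide post top puts the sash plane at (0.538, 0.259). The carriage post is therefore at y_st of about -0.231, so the carriage starts roughly 29 mm in. I'll raise the sash first, then draw the carriage fully out.

```bash
cat >> h.py <<'E'
A=np.deg2rad(-4.75);YS=np.array([-np.sin(A),np.cos(A),0]);XS=np.array([np.cos(A),np.sin(A),0]);O=np.array([.538,.2587,0])
def W(x,y,z): return O+XS*x+YS*y+[0,0,z]
def sash(up,force=70):
    z0,z1=(.178,.298) if up else (.298,.178)
    ctrl.ungrasp()
    ctrl.movep(W(0,-.005,.37),quat(-YS)); ctrl.movel(W(0,0,z0)); ctrl.close_gripper(force=force); st('gripped')
    ctrl.movel(W(0,0,z1+(.003 if up else -.003)),max_speed=.1); ctrl.pause(.3); st('moved')
    ctrl.ungrasp(); ctrl.movel(W(0,0,.39 if up else .30),max_speed=.25); st('off')
E
python3 -c "
from h import *
sash(True)
ctrl.movel(W(0,-.15,.36),max_speed=.25)
p,P,r,o=cloud('top');cv2.imwrite('pics/top1.png',p);H=hsv(p)
red=((H[...,0]<8)|(H[...,0]>172))&(H[...,1]>150)&(P[...,2]>.25);print(np.nanmedian(P[red],0))"
```

```text
gripped t7.8 [0.5381 0.2597 0.1783] w0.0139 F [1.4 4.  0.1]
moved t9.5 [0.5371 0.2595 0.2945] w0.0132 F [  9.3  17.1 -43.4]
off t10.7 [0.538  0.2589 0.3905] w0.0853 F [ 0.1  0.3 -0.9]
[0.56108746 0.1224837  0.74449269]
```

```bash
cat >> h.py <<'E'
def carriage(y0,y1,over=.004):
    ctrl.ungrasp(); q=quat(-YS)
    ctrl.movep(W(0,y0-.01,.16),q); ctrl.movel(W(0,y0,.046)); ctrl.close_gripper(force=30); st('gripped')
    ctrl.movel(W(0,y1+over*np.sign(y1-y0),.046),max_speed=.07); ctrl.pause(.2); st('moved')
    ctrl.ungrasp(); ctrl.movel(W(0,y1,.16),max_speed=.25)
E
python3 - <<'E'
from h import *
carriage(-.231,-.260); s=st()
d=-np.array([.0,1,0])
# look at modules and deck from higher, and check sash
ctrl.movep([.66,-.02,.42],quat(-YS))
p,P,r,o=cloud("wrist");cv2.imwrite("pics/w2.png",p);H=hsv(p);z=P[...,2];st()
yel=(abs(H[...,0]-28)<8)&(H[...,1]>150)&(H[...,2]>80)&(P[...,1]>0)&(z>.03)&(z<.1)
n,l,s_,c_=cv2.connectedComponentsWithStats(yel.astype(np.uint8))
for i in range(1,n):
    if s_[i,4]>300:
        q=P[l==i];c=rect(q[:,:2])[0];e=q.mean(0)-O;print('yel',s_[i,4],c.round(4),'st',(np.r_[c,0]-O)@XS,(np.r_[c,0]-O)@YS,e@XS,e@YS,e[2],np.rad2deg(rect(q[:,:2])[2]))
m=(z>.029)&(z<.043)&(abs(P[...,1]+.2)<.2)&(P[...,0]>.38)&(P[...,0]<.72)
n,l,s_,c_=cv2.connectedComponentsWithStats(m.astype(np.uint8))
for i in range(1,n):
    if s_[i,4]>150: print('mod',s_[i,4],[x.round(4) for x in rect(P[l==i][:,:2])],np.median(P[l==i][:,2]))
p,P,r,o=cloud('top');cv2.imwrite('pics/top1.png',p);H=hsv(p)
g=(P[...,2]>.029)&(P[...,2]<.043)&(abs(P[...,1]+.2)<.15)&(P[...,0]>.38)&(P[...,0]<.72)
n,l,s_,c_=cv2.connectedComponentsWithStats(g.astype(np.uint8))
for i in range(1,n):
    if s_[i,4]>100: print('mod top',s_[i,4],[x.round(4) for x in rect(P[l==i][:,:2])])
gr=(abs(H[...,0]-62)<12)&(H[...,1]>100)&(P[...,2]>.085)&(P[...,2]<.11)
print('plunger',[x.round(4) for x in rect(P[gr][:,:2])],np.median(P[gr],0))
red=((H[...,0]<8)|(H[...,0]>172))&(H[...,1]>150)&(P[...,2]>.25)&(P[...,2]<.4);print('handle',red.sum(),np.median(P[red],0))
E
```

```text
gripped t14.1 [0.519  0.0282 0.0463] w0.0236 F [-0.4 -1.6  5.7]
moved t14.9 [0.5168 0.0006 0.0463] w0.0235 F [ 0.6 18.  -3.8]
 t16.2 [ 0.5164 -0.0007  0.1602] w0.0854 F [-0.5 -0.3  0.4]
 t17.4 [ 0.6596 -0.0201  0.4182] w0.0855 F [ 0.   0.4 -0. ]
yel 2080 [0.6044 0.1593] st 0.07437673214042301 -0.09354268818162367 0.0746508426839702 -0.09199918047921793 0.06027399923571398 85.21623992919922
yel 1613 [0.5265 0.1659] st -0.003773296290353287 -0.09343028506983646 -0.0010355207032121854 -0.09369351048591 0.05996732979881024 85.29278564453125
yel 720 [0.446  0.1433] st -0.082096498364194 -0.1226077754986163 -0.081879233465368 -0.1250896040222706 0.051659113426000464 85.1056900024414
mod 356 [array([ 0.6467, -0.2505]), array([0.1765, 0.0875]), np.float64(2.7546)] 0.035952712418346855
mod 778 [array([ 0.6267, -0.122 ]), array([0.0696, 0.0356]), np.float64(1.8023)] 0.033262618659491816
mod 636 [array([ 0.4586, -0.3121]), array([0.0689, 0.0349]), np.float64(1.291)] 0.03343376695167449
mod 635 [array([ 0.4728, -0.1359]), array([0.0683, 0.0354]), np.float64(1.5278)] 0.03350755061343702
mod top 188 [array([ 0.631 , -0.1329]), array([0.0476, 0.036 ]), np.float64(1.8513)]
mod top 294 [array([ 0.4602, -0.3129]), array([0.0687, 0.0351]), np.float64(1.2839)]
plunger [array([ 0.6214, -0.2981]), array([0.0383, 0.0378]), np.float64(0.0009)] [ 0.62120068 -0.29799531  0.09618728]
handle 568 [0.53503501 0.25669534 0.32084045]
```

View pics/w2.png

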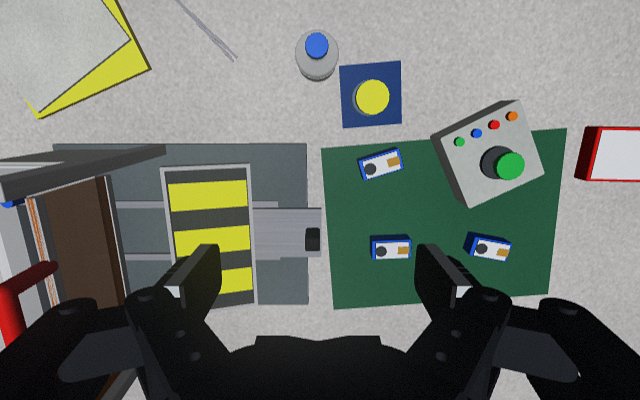

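The sash is up (handle top at z≈0.32) and the carriage is out. The three modules are clear on the green mat at (380,163), (391,247) and (487,247). Next I pick each one across its narrow side and fill the middle strip first.

```bash
cat >> h.py <<'E'
c15,s15=np.cos(np.deg2rad(15)),np.sin(np.deg2rad(15))
YD=YS*c15+np.array([0,0,s15]);ZD=-YS*s15+np.array([0,0,c15]);DC=W(-.002,-.0945,.060)
def D(x,y,z): return DC+XS*x+YD*y+ZD*z
HG=.004
def find(xy,tag=''):
    p,P,r,o=cloud("wrist");z=P[...,2]
    m=((z>.029)&(z<.043)&(np.hypot(P[...,0]-xy[0],P[...,1]-xy[1])<.09)).astype(np.uint8)
    n,l,s_,_=cv2.connectedComponentsWithStats(m);best=None
    for i in range(1,n):
        if s_[i,4]>300:
            c,s,a=rect(P[l==i][:,:2]);
            if abs(s[0]-.07)<.01 and abs(s[1]-.036)<.008 and (best is None or np.hypot(*(c-xy))<np.hypot(*(best[0]-xy))): best=(c,a,s)
    cv2.imwrite(f"pics/f{tag}.png",p); return best
def pick(xy,a,tag=''):
    def yd(a):
        v=np.array([-np.sin(a),np.cos(a),0]); return v if v@XS<0 else -v
    ctrl.ungrasp(); ctrl.movep([*xy,.2],quat(yd(a)))
    b=find(np.array(xy),tag); print('found',b)
    if b is None: return False
    c,a,_=b; ctrl.movep([*c,.12],quat(yd(a))); ctrl.movel([*c,HG],max_speed=.12)
    ctrl.close_gripper(force=50); st('grip'); ctrl.movel([*c,.16],max_speed=.2); return abs(st('up')['width']-.035)<.006
def place(x,y=-.021):
    q=quat(-XS,-ZD); ctrl.movep(D(x,y,.10),q); ctrl.movel(D(x,y,HG+.002),max_speed=.08); ctrl.pause(.2); st('down')
    ctrl.ungrasp(); ctrl.movel(D(x,y,.10),max_speed=.15); st('placed')
E
python3 - <<'E'
from h import *
for x in (0,-.081,.081): print(ctrl.ik(D(x,-.021,.006),quat(-XS,-ZD)) is not None)
if pick((.4728,-.1359),1.528,'a'):
    place(0)
    p,P,r,o=cloud('top');cv2.imwrite('pics/top2.png',cv2.resize(p[100:320,90:510],(800,419)))
E
```

```text
True
True
True
found (array([ 0.47168439, -0.13715012]), np.float64(1.533828055597125), array([0.06824886, 0.03525965]))
grip t20.9 [ 0.4721 -0.1372  0.0045] w0.0351 F [-1.   1.1  5.3]
up t21.9 [ 0.4709 -0.1368  0.159 ] w0.0354 F [ 0.2  0.1 -2.5]
down t24.4 [0.5266 0.1429 0.0607] w0.0351 F [ 0.2  1.1 -2.2]
placed t25.7 [0.5239 0.1191 0.1506] w0.0855 F [-0.9  0.9  0.2]
```

```bash
cat >> h.py <<'E'
def decklook(tag):
    ctrl.movep(W(.03,-.2,.33),quat(-YS)); p,P,r,o=cloud("wrist");cv2.imwrite(f"pics/d{tag}.png",p)
    Q=P-DC;X,Y,Z=Q@XS,Q@YD,Q@ZD
    m=((Z>.029)&(Z<.043)&(abs(X)<.13)&(abs(Y)<.08)).astype(np.uint8);n,l,s_,_=cv2.connectedComponentsWithStats(m)
    for i in range(1,n):
        if s_[i,4]>200:
            k=l==i;c,s,a=rect(np.stack([X[k],Y[k]],1));print('deck module x,y',c.round(4),s.round(3),'ang',np.rad2deg(a).round(1),'h',np.median(Z[k]).round(4))
E
python3 -c "
from h import *
decklook('1')"
```

```text
deck module x,y [-0.0007 -0.0212] [0.069 0.035] ang 90.2 h 0.0332
```

View pics/d1.png

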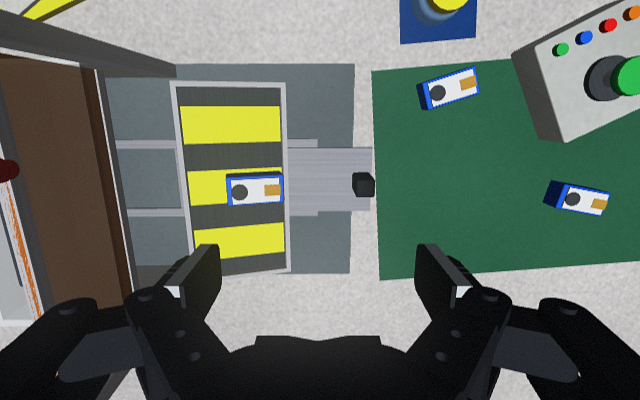

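The first module is seated at the lip on the middle strip, around (255,189). The other two are still on the mat at (449,88) and (577,198).

```bash
python3 - <<'E'
from h import *
if pick((.4586,-.312),1.288,'b'):
    place(-.080)
    if pick((.6267,-.122),1.802,'c'):
        place(.080)
decklook('2'); st()
E
```

```text
found (array([ 0.45732812, -0.31303336]), np.float64(1.2923437932253181), array([0.06822788, 0.03523454]))
grip t30.6 [ 0.4576 -0.3132  0.0045] w0.0355 F [-0.3  0.1  5.5]
up t31.6 [ 0.4568 -0.3124  0.1589] w0.0347 F [ 0.   0.7 -1.8]
down t34.7 [0.4468 0.1495 0.0607] w0.0355 F [ 0.2 -0.6 -0.3]
placed t36.0 [0.4442 0.1257 0.1507] w0.0856 F [-0.7  0.7 -0.3]
found (array([ 0.6259317 , -0.12339041]), np.float64(1.7969140498084055), array([0.0681086 , 0.03486911]))
grip t39.5 [ 0.6263 -0.1235  0.0045] w0.0353 F [1.  1.  5.4]
up t40.5 [ 0.6251 -0.1229  0.1586] w0.0352 F [-0.8  0.6 -1.5]
down t42.9 [0.6063 0.1362 0.0608] w0.0348 F [-1.2 -0.2 -0.6]
placed t44.2 [0.6036 0.1125 0.1505] w0.0855 F [ 0.6 -0.6  1.5]
deck module x,y [ 0.0788 -0.0214] [0.069 0.035] ang 89.8 h 0.0331
deck module x,y [-0.001  -0.0212] [0.069 0.035] ang 90.6 h 0.0332
deck module x,y [-0.0809 -0.0203] [0.068 0.035] ang 89.0 h 0.0333
 t45.3 [0.551  0.0572 0.3283] w0.0851 F [ 0.5 -0.  -0.2]
```

View pics/d2.png

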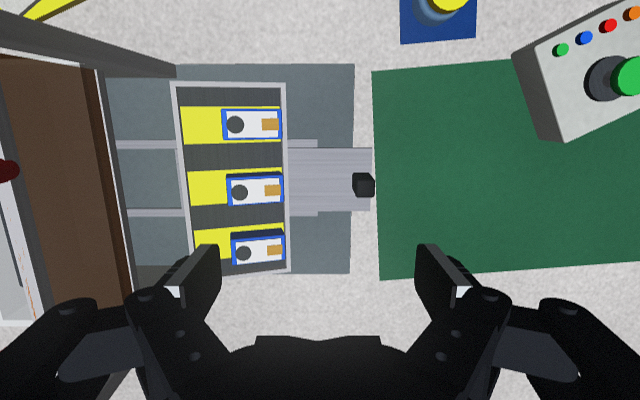

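All three modules sit squarely on their strips at (252,124), (256,189) and (259,249), and the mat is empty. Sliding the carriage in.

```bash
python3 - <<'E'
from h import *
carriage(-.260,-.090); st()
ctrl.movel(W(.03,-.25,.33),max_speed=.3)
p,P,r,o=cloud("wrist");cv2.imwrite("pics/in.png",p);H=hsv(p);z=P[...,2]
dark=(H[...,2]<60)&(z>.07)&(z<.087)&(np.hypot(P[...,0]-.53,P[...,1]-.169)<.05)
c=rect(P[dark][:,:2])[0];e=np.r_[c,0]-O;print('post',dark.sum(),e@XS,e@YS);st()
E
```

```text
gripped t47.8 [5.167e-01 5.000e-04 4.650e-02] w0.0234 F [-0.9  3.6  6.1]
moved t50.6 [0.5304 0.17   0.0465] w0.0233 F [-3.2 -8.   8.8]
 t51.9 [0.5304 0.1691 0.1603] w0.0855 F [-0.1  0.5 -0.9]
post 369 -0.0022952240403160155 -0.08953751506319303
 t52.8 [0.5464 0.0088 0.3281] w0.0857 F [ 0.  -0.   0.5]
```

View pics/in.png

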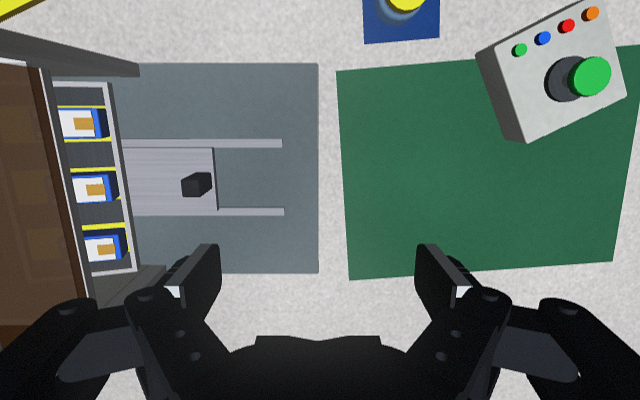

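```bash
sed -i 's/ctrl.movep(W(0,-.005,.37),quat(-YS))/ctrl.movep(W(0,-.005,.40),quat(-YS))/' h.py; python3 - <<'E'
from h import *
ctrl.movel(W(.03,-.2,.40))
sash(False)
ctrl.movel(W(.0,-.15,.32),max_speed=.25)
ctrl.movep([.60,-.05,.33],quat(-YS))
p,P,r,o=cloud("wrist");cv2.imwrite("pics/shut.png",p);H=hsv(p);z=P[...,2];st()
red=((H[...,0]<8)|(H[...,0]>172))&(H[...,1]>150)&(z>.12)&(P[...,1]>.2)&(P[...,1]<.3);print('handle',red.sum(),np.nanmedian(P[red],0) if red.any() else '',np.nanmax(z[red]))
gr=(abs(H[...,0]-62)<12)&(H[...,1]>100)&(z>.085)&(z<.11);print('plunger',[x.round(4) for x in rect(P[gr][:,:2])],np.median(P[gr],0))
E
```

```text
gripped t56.1 [0.5381 0.2596 0.2983] w0.0140 F [0.2 3.2 1.7]
moved t57.8 [0.5383 0.2597 0.1782] w0.0134 F [-8.1  3.  29.7]
off t59.1 [0.5378 0.2587 0.2999] w0.0854 F [-0.1 -0.2 -0.5]
 t60.6 [ 0.6002 -0.0475  0.3293] w0.0852 F [ 0.4  0.9 -0.5]
handle 2351 [0.51393646 0.25528563 0.19385153] 0.2043381168614753
plunger [array([ 0.62  , -0.2971]), array([0.0408, 0.0398]), np.float64(0.9125)] [ 0.62078232 -0.29511816  0.09512129]
```

View pics/shut.png

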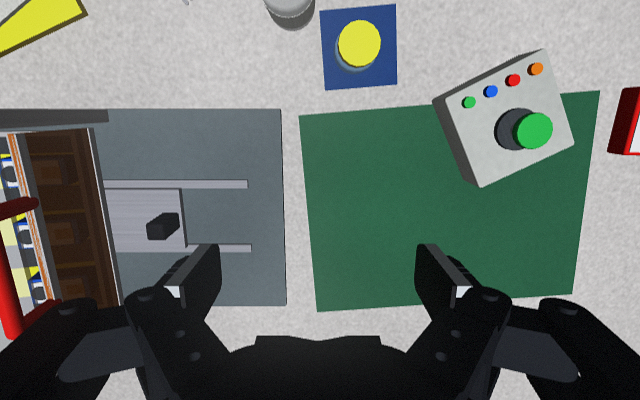

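The sash is shut: the handle top reads 0.204 and it reached the stop at 30 N. The modules show through the panel at the left edge, and the plunger is at (533,131). Pressing it now.

```bash
python3 - <<'E'
from h import *
x,y=.6205,-.2975
ctrl.close_gripper(force=40)
ctrl.movep([x,y,.16],quat(-YS)); ctrl.movel([x,y,.10],max_speed=.1); st()
z=.082
while z>.070:
    ctrl.movel([x,y,z],max_speed=.04); s=st('press')
    if s['contact_force'][2]>17: break
    z-=.002
ctrl.pause(.4); st('hold')
ctrl.movel([x,y,.16],max_speed=.1)
ctrl.movel([x,y,.35],max_speed=.3)
E
```

```text
t63.3 [ 0.6209 -0.2976  0.1006] w-0.0002 F [ 0.1 -0.1 -0.3]
press t63.9 [ 0.6214 -0.298   0.0827] w0.0000 F [ 1.4 -1.1  6. ]
press t64.2 [ 0.6214 -0.2981  0.0808] w-0.0002 F [ 2.1 -0.5  6.5]
press t64.4 [ 0.6214 -0.298   0.0789] w0.0001 F [ 2.1 -1.4  7.1]
press t64.7 [ 0.6214 -0.2981  0.0781] w0.0000 F [ 0.2  0.3 14. ]
press t64.9 [ 0.6215 -0.2981  0.0779] w0.0001 F [-3.8  2.3 24.1]
hold t65.3 [ 0.6214 -0.2981  0.0779] w0.0003 F [-4.7  2.  25.7]
```

The plunger hit its stop: force jumped from 7 N to 25 N at z = 0.078. Raising the sash again and drawing the carriage out.

```bash
python3 - <<'E'
from h import *
ctrl.movep(W(0,-.15,.40),quat(-YS))
sash(True)
ctrl.movel(W(0,-.2,.39),max_speed=.25)
p,P,r,o=cloud('top');H=hsv(p)
red=((H[...,0]<8)|(H[...,0]>172))&(H[...,1]>150)&(P[...,2]>.15)&(P[...,2]<.4)&(abs(P[...,1]-.258)<.03)
h=np.median(P[red],0);print('handle',red.sum(),h)
if h[2]>.31:
    carriage(-.090,-.260); decklook('3'); st()
E
```

```text
gripped t72.4 [0.5381 0.2596 0.1783] w0.0139 F [-0.4  2.6  3.5]
moved t74.0 [0.538  0.2596 0.2985] w0.0139 F [  5.2   5.5 -13.7]
off t75.2 [0.5382 0.2587 0.3907] w0.0856 F [ 0.1 -0.7 -1.1]
handle 0 [nan nan nan]
  return _methods._mean(a, axis=axis, dtype=dtype,
  ret = um.true_divide(
```

```bash
ls pics
```

```text
d1.png
d2.png
fa.png
fb.png
fc.png
in.png
scene0.png
shut.png
top0.png
top1.png
top2.png
w1.png
w2.png
```

The arm hides the handle from the top camera, so I'll check with the scene camera. The gripped lift itself moved the full 0.120 m.

```bash
python3 - <<'E'
from h import *
ctrl.movep([.62,-.02,.40],quat(-YS))
h=np.array([0,0,0])
for cam in ('scene','top','wrist'):
    p,P,r,o=cloud(cam);H=hsv(p)
    red=((H[...,0]<8)|(H[...,0]>172))&(H[...,1]>150)&(P[...,2]>.15)&(P[...,2]<.36)&(abs(P[...,1]-.258)<.03)
    if red.sum()>30: h=np.median(P[red],0);print(cam,'handle',red.sum(),h)
    if h[2]>.305: break
if h[2]>.305:
    carriage(-.090,-.260); decklook('3'); st()
E
```

```text
scene handle 229 [0.54918644 0.25589469 0.3190694 ]
gripped t79.8 [0.5307 0.1693 0.0464] w0.0234 F [-1.6  0.3  5.2]
moved t82.6 [5.171e-01 5.000e-04 4.640e-02] w0.0239 F [ 0.6 14.7  5. ]
deck module x,y [ 0.0785 -0.0228] [0.069 0.035] ang 90.0 h 0.0331
deck module x,y [-0.0006 -0.0226] [0.068 0.035] ang 90.1 h 0.0332
deck module x,y [-0.0807 -0.0225] [0.069 0.035] ang 89.4 h 0.0333
 t84.7 [0.5505 0.0564 0.3278] w0.0856 F [-0.2  0.7 -0.1]
```

```bash
python3 - <<'E'
from h import *
ctrl.movel(W(.03,-.2,.40)); sash(False)
ctrl.movel(W(0,-.15,.34),max_speed=.25); decklook('4')
ctrl.movep([.56,-.25,.35],quat(-YS))
p,P,r,o=cloud('top');H=hsv(p);cv2.imwrite('pics/end.png',p)
red=((H[...,0]<8)|(H[...,0]>172))&(H[...,1]>150)&(P[...,2]>.15)&(P[...,2]<.36)&(abs(P[...,1]-.258)<.03);print(np.median(P[red],0),red.sum());st()
E
```

```text
gripped t87.8 [0.5381 0.2597 0.2983] w0.0138 F [1.4 3.8 1.2]
moved t89.5 [0.5383 0.2597 0.1782] w0.0140 F [-8.8  2.1 29.6]
off t90.8 [0.5378 0.2587 0.2999] w0.0855 F [ 0.2 -0.1 -0.8]
deck module x,y [ 0.0784 -0.0229] [0.069 0.034] ang 90.0 h 0.0331
deck module x,y [-0.0006 -0.0226] [0.068 0.035] ang 89.7 h 0.0332
deck module x,y [-0.0808 -0.0224] [0.069 0.035] ang 90.2 h 0.0332
[0.53438803 0.25667844 0.20087316] 418
 t93.2 [ 0.561  -0.2474  0.3499] w0.0855 F [ 0.6 -0.3 -0.2]
```

View pics/end.png

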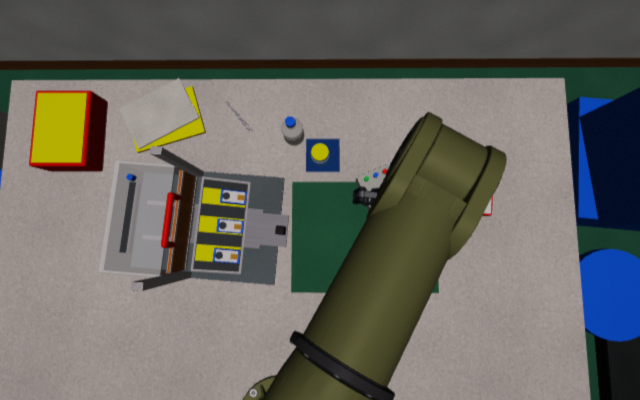

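The final top view shows the sash shut with its handle at (168,220), the carriage post out at (281,230), and three modules on their strips at (232,197), (229,226) and (226,256). The jar and bottle have not moved.

```bash
python3 -c "
from h import *
print(ticket.close_job())"
```

```text
the job is handed in; nothing more can be done
None
```

The job is handed in: all three modules were cured and are back on their strips, the carriage is out and the sash is shut; no verdict came back, and in the last picture the arm mostly hid the red case and the plunger.

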